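# Take the left-hand spindle nut off a spin dryer

### The arm

A 7-joint arm with a two-finger parallel gripper is mounted at the origin on the work surface. World frame = base frame: x ahead of the robot, y to its left, z up, the work surface at z = 0. Lengths are in m, angles in rad, forces in N, time in s.
With the tool pointing down it reaches from about 0.4 to 0.85 m from the base axis. Payload 10.4 kg.
Tool frame: the origin (TCP) lies at the very end of the fingers, on their centre line; the grasp point (between the pads) lies manip.hold_point_z behind it (manip.hold_point_z is the distance from the TCP to the grasp point, in m); z points along the fingers, y is the direction in which the jaws open and shut (so a half turn about z gives the same grasp; the last joint's range is limited). The gripper opens to 85 mm and grips with 20 to 120 N. Pads are 22 mm wide; open, the fingers measure 114 mm over their backs; the gripper's body (76 mm by 85 mm) begins 54 mm behind the grasp point. The pads swing forward as they close: fully open they stand 13 mm farther back than shut.
Start: joints at [-1.329, 0.332, -0.065, 1.46, 0.022, 1.35, -0.088], TCP at [0.164, 0.603, 0.231] pointing down, gripper open.
Joint ranges: [-2.6, 2.6], [-0.5, 2.12], [-1.47, 1.34], [0.16, 2.42], [-1.27, 4.41], [0.06, 2.06], [-2.6, 2.6]. Speed limits (rad/s): [2.22, 2.22, 2.79, 2.79, 3.14, 3.14, 3.14].

### API

Orientations are given as a unit quaternion [x, y, z, w].
In Python, from workcell import manip gives the robot as it stands.
- The arm moves only by the tool jog_arm, never from a script. Its arguments are lists of equal length, an entry for each row: "translation": the shift along the world's x, y, z in mm, a list of three; "turn": the turn about the world's z in degrees. In form: {"translation": [[x, y, z], ...], "turn": [turn, ...]}. A call has 1 to 12 rows; each row is the pose to reach, as a shift and turn from the pose measured when the call began; what a row does not reach only later rows make up. A row lasts 1/12 s, in which the tool goes at most 41.7 mm and 7.16 degrees, less where a joint would pass 70% of its speed; a pose out of reach is approached as far as the arm can. A call with a gripper value outside its range is refused whole. "grip" is the finger opening in mm, from 0 to 85.4, set as the call begins (left out, the last holds). The fingers move at their own pace and stop on an object; "grip_force" is the grip in N (left out, the last holds). Time passes only in rows, so rows that repeat a pose let the fingers close. It gives the time, the measured TCP pose, the force and the opening at its end, in the units of the state.
- manip.get_obs(): the state, without advancing time (a new reading comes with each control period).
- manip.camera(name): name is "side" or "top"; returns a dict with "frame" (420x560x3 uint8, red, green, blue), "mtx" (3x3 intrinsics, pixels), "k1" (the pictures are not rectified: a ray, as slopes to the right and down, at radius r is drawn at 1 + k1 r^2 times it, then the intrinsics apply), "pose" (4x4, takes a point from camera to world coordinates). Camera axes: x right, y down, z forward; pixel columns grow to the right and rows downward; lengths in m; the calibration is good to about 2 mm. A picture is of the moment at which its call begins. There is no depth.
- manip.hand_in(): hands the job in, once; it reports no verdict.
Trained networks look in a picture, given as the dict that the camera call returned (one of the last four; its "shot" number tells which), for a name from the list of things; names that differ only in an ending like _2 or _b are one class to them, and where a whole thing is asked for, a point or a joint stands for the part that bears it (a point fixed in the world has none). Each returns a list of dicts, best first, with "confidence" (0 to 1); they miss things now and then, are a little off and sometimes report something else, mostly with a low value. They report only what shows in the picture. A call takes as long as a camera call. They do not tell look-alikes from the thing itself.
- manip.outline_of(picture, label): "mask" (420x560 bool, what is visible of it) and "extent" ([left, top, right, bottom] in pixels, round what is visible of it).
- manip.pinpoint(picture, label): "at" ([column, row] in pixels: a listed point, or the origin of a listed thing).
The state is a dict: "clock": time; "joint_pos": joint angles; "joint_velocities": joint speeds; "tau": joint torques, N m; "position": TCP position; "ee_rot": TCP orientation; "ft_force": force on the tool from outside, world axes, zero at the start; "torque": the same for the moment, N m; "grip_width": opening from 0.0 (shut) to 1.0 (fully open).
Only numpy, scipy, OpenCV 4.12 (cv2) and the standard library are available. Lean on these libraries where they do the work, as an engineer would, in place of code of your own. Each camera call takes 0.05 s, during which the arm holds its last target. There are 200 camera calls.

### The job

Take the hexagon nut off the spin dryer's spindle so that the die carrier can be changed, and set the nut down gently, flat with its closed top up, in the aluminium parts tray. Its notched corners and engraved arrow mark a left-hand thread: it unscrews clockwise. Let it climb off its thread by turning, never pulling, pressing or side-loading the delicate spindle with more than 20 N, and leave everything else on the bench where it is.

Things in the scene. Friction and masses are not known exactly. Their poses are not given: they have to be found in the camera images.
- nut_center (a point): Loose steel hexagon nut with closed top, about 0.22 kg, at the start screwed fully home on the spindle. 46 mm across flats, 53 mm across corners, 34 mm high, corners notched all round. This point is on its axis half-way up, 17 mm above the underside. z is its axis, up; flats face along +x and every 60 deg from it. Its top carries an engraved clockwise arrow and an index line along +x.
- nut_mark (a point): Outer end of the nut's engraved index line: top edge of the nut, 23 mm from the axis, in the middle of a flat; axes as the nut's. Coarse three-start left-hand thread: turned clockwise seen from above, the nut climbs by itself, several millimetres in half a turn. It stays where it is left on the thread, with about 0.8 mm of play along and 0.7 mm across the axis.
- spindle_mark (a point): Outer end of the straight line engraved in the carrier's top, 80 mm from the axis. With the nut fully home its index line stands over this line (within 2 deg); its angle clockwise from this line is how far it is unscrewed. The thread runs out somewhat beyond half a turn (feel for it); from there on the nut lifts straight off, but turned back it drops in again.
- spindle: Spindle held by its motor brake (it does not turn) with the round die carrier on it, 170 mm across, six pockets, in the open bowl. Origin on the axis at the carrier's top face, 106 mm above the bench; z up, +x to the carrier's engraved line. The threaded stub inside the nut is 25 mm across and 27 mm high: the nut clears it with its underside 30 mm above the carrier.
- washer_top (a point): Top face of the spring washer on the axis under the nut, 41 mm across; the nut's home underside is here, 4 mm above the carrier. The washer pushes the nut up with 10 N at home, fading to nothing over the first 4 mm of climb. This point is fixed to the spindle.
- dryer: White bench spin dryer, fixed, 280 mm (x) by 260 mm (y), deck 125 mm above the bench, with a round open bowl 212 mm across and 55 mm deep round the carrier. Origin under its centre on the bench.
- tray: Shallow aluminium parts tray, fixed on the bench, 200 mm (x) by 150 mm (y), walls 3 mm thick and 22 mm high, floor 3 mm thick, empty. Origin under its centre.
- splash_lid: Bystander: clear round lid of the dryer, 236 mm across, 44 mm high with its knob, lying on the bench. Origin under its centre.
- chip_box: Bystander: black chip box with clear lid, 76 by 76 by 22 mm, on the bench. Origin under its centre.
- rinse_bottle: Bystander: white plastic bottle, 56 mm across and 130 mm high, standing on the bench. Origin under its centre.
- tweezers: Bystander: steel tweezers, 130 mm long (x), 12 mm wide, 9 mm high, lying on the bench. Origin under the middle.
Things that resemble listed ones, but are neither listed nor needed, are in the scene too. There is more than one size of the part that bears nut_center; the job needs the middle-sized.

How it is judged:
On the way, in this order (a step that is already met when the one before it is completed fails the run):
1. the nut has climbed at least 7 mm on its thread, still on the spindle (z of nut_center in the frame of spindle above 0.028 m and horizontal distance between nut_center and spindle below 0.006 m), for 0.05 s.
2. the nut has been lifted clear of the spindle (z of nut_center in the frame of spindle above 0.047 m), for 0.05 s.
At the end, for the whole second after the job is handed in: The nut lies at rest on the floor of the parts tray, inside its walls, flat (within 0.1 rad) with its closed top up (x of nut_center in the frame of tray between -0.078 and 0.078 m and y of nut_center in the frame of tray between -0.053 and 0.053 m and z of nut_center in the frame of tray between 0.017 and 0.0225 m and angle between nut_center's own z axis and vertical below 0.1 rad and linear speed of nut below 0.01 m/s); the robot touches nothing.
It fails at once if the nut loads the spindle or carrier with more than 20 N (pulled, pressed, side-loaded or tightened) (contact force between nut and spindle above 20 N).
It fails at once if the nut is dropped: it falls faster than 0.45 m/s (over about 10 mm) with no finger on it (contact force between the fingers and nut below 0.05 N and linear speed of nut above 0.45 m/s).
It fails at once if the splash lid, chip box, rinse bottle or tweezers are moved more than 20 mm (distance of any of splash_lid, chip_box, rinse_bottle, tweezers from where it was at the start of the episode above 0.02 m).
It also fails if it takes over 58 s, if anything falls off the work surface, if the arm or the gripper's body presses on something with over 40 N, if the wrist force passes 120 N, or if a joint passes its speed limit or range.

## Working session

There is one attempt and no reset: what is moved stays moved. The work goes in short steps, Python scripts to look and compute and a tool call to move; the robot and the scene stay as the last step left them, time stands still between calls to the robot, and variables do not carry over. Pictures are saved under pics/ and viewed, about 8 in all and at most 12, crops included, and the job is handed in when it is done.

Besides the shell and the picture viewer there is one more tool, called as name(argument=value, ...), one argument or row to a line, values as JSON. jog_arm: Moves the arm, as the interface text tells. Its arguments: {"type":"object","properties":{"translation":{"type":"array"},"turn":{"type":"array"},"grip":{"type":"number"},"grip_force":{"type":"number"}},"required":["translation","turn"]}

```bash
mkdir -p pics; ls; cat > h.py <<'E'
import numpy as np, cv2
from workcell import manip
def ray(p,uv):
    K=np.array(p['mtx']);d=(np.array(uv,float)-[K[0,2],K[1,2]])/[K[0,0],K[1,1]]
    s=d.copy()
    for _ in range(30): s=d/(1+p['k1']*(s@s))
    T=np.array(p['pose']);return T[:3,3],T[:3,:3]@np.r_[s,1]
def at(p,uv,z):
    o,d=ray(p,uv);return o+d*(z-o[2])/d[2]
def proj(p,X):
    T=np.array(p['pose']);c=T[:3,:3].T@(np.array(X)-T[:3,3]);s=c[:2]/c[2];s=s*(1+p['k1']*(s@s))
    K=np.array(p['mtx']);return s*[K[0,0],K[1,1]]+[K[0,2],K[1,2]]
def save(p,n,box=None,f=1):
    im=cv2.cvtColor(p['frame'],cv2.COLOR_RGB2BGR)
    if box: im=im[box[1]:box[3],box[0]:box[2]]
    cv2.imwrite('pics/'+n,cv2.resize(im,None,fx=f,fy=f,interpolation=cv2.INTER_CUBIC))
E
python3 - <<'E'
from h import *
print(manip.hold_point_z, manip.get_obs())
H=dict(nut_center=.127,nut_mark=.144,spindle_mark=.106,spindle=.106,washer_top=.11,dryer=0,tray=0,splash_lid=0,chip_box=0,rinse_bottle=0,tweezers=0)
ps={}
for c in('top','side'):
    p=ps[c]=manip.camera(c);save(p,c+'0.png')
    print(c,np.array(p['pose']).round(3).tolist(),np.array(p['mtx'])[0].round(1),p['k1'])
    for l,z in H.items():
        for r in manip.pinpoint(p,l)[:4]: print(l,np.round(r['at'],1),round(r['confidence'],2),at(p,r['at'],z).round(4))
im=np.hstack([ps['top']['frame'],ps['side']['frame']])
E
```

```text
pics
0.0187 {'clock': 0.0, 'joint_pos': array([-1.32860696,  0.33287034, -0.06472036,  1.46095384,  0.02163807,
        1.3498994 , -0.0884809 ]), 'joint_velocities': array([-5.45997107e-06, -1.78253582e-03, -7.89912022e-04, -4.97331502e-05,
        1.38492046e-03, -8.04474357e-04,  2.97273980e-04]), 'tau': array([ 7.18070332e-04, -6.25462031e+01,  4.95810597e-02, -3.91592610e+01,
        1.62043667e-02,  1.03552974e-02, -3.24594248e-05]), 'position': array([0.16347272, 0.60284822, 0.23051098]), 'ee_rot': array([ 1.31974524e-01,  9.91252849e-01, -7.15529322e-04, -4.60611501e-05]), 'ft_force': array([-0.70645473,  0.07884154, -0.56137879]), 'torque': array([-0.04599126, -0.00935625,  0.01780599]), 'grip_width': 1.0012307615793394}
top [[-0.027, -0.988, 0.149, 0.408], [-1.0, 0.026, -0.013, 0.027], [0.009, -0.149, -0.989, 1.278], [0.0, 0.0, 0.0, 1.0]] [419.9   0.  282.8] -0.019574518127099587
nut_center [313.4 215.8] 0.86 [ 0.5378 -0.0714  0.127 ]
nut_center [241.6 215.5] 0.66 [0.5439 0.1264 0.127 ]
nut_center [254.8 153.8] 0.54 [0.7179 0.087  0.127 ]
nut_mark [255.4 210.5] 0.68 [0.5546
[... 956 characters left out ...]
294 -0.1511  0.144 ]
nut_mark [250.  193.4] 0.54 [0.5342 0.0999 0.144 ]
nut_mark [301.6 200.3] 0.45 [ 0.6676 -0.0143  0.144 ]
spindle [252.2 198.4] 0.64 [0.5466 0.1132 0.106 ]
washer_top [247.5 194.6] 0.7 [0.5393 0.1349 0.11  ]
dryer [248.1 218.1] 0.89 [0.5338 0.1337 0.    ]
tray [288.6 326.6] 0.81 [ 0.4426 -0.3279  0.    ]
splash_lid [194.1 171.8] 0.68 [0.456  0.4913 0.    ]
chip_box [361.5 292.7] 0.85 [ 0.6965 -0.333   0.    ]
chip_box [192.4 170.3] 0.66 [0.4533 0.5045 0.    ]
rinse_bottle [344.1 250.6] 0.87 [ 0.7484 -0.165   0.    ]
tweezers [289.1 377.8] 0.53 [ 0.3683 -0.4626  0.    ]
tweezers [247.5 193.6] 0.23 [0.5904 0.2581 0.    ]
tweezers [342.7 253.3] 0.17 [ 0.7374 -0.1727  0.    ]
```

View pics/top0.png

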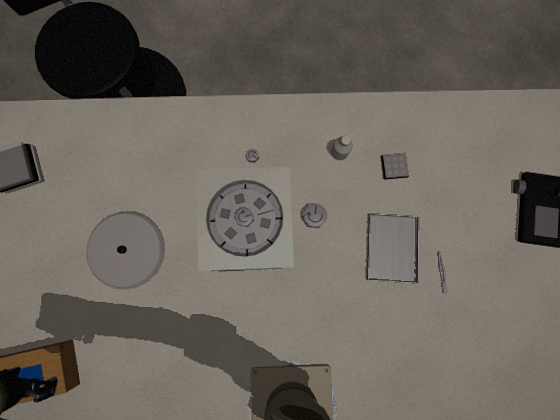

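```bash
python3 - <<'E'
from h import *
a=cv2.imread('pics/top0.png')[110:290,190:350];b=cv2.imread('pics/side0.png')[150:300,200:330]
a=cv2.resize(a,None,fx=3.3,fy=3.3,interpolation=cv2.INTER_CUBIC);b=cv2.resize(b,(270,312))
# crop top nut
cv2.imwrite('pics/crop0.png',np.hstack([a,cv2.copyMakeBorder(b,0,a.shape[0]-312,0,0,0)]))
E
```

```text
(no output)
```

View pics/crop0.png

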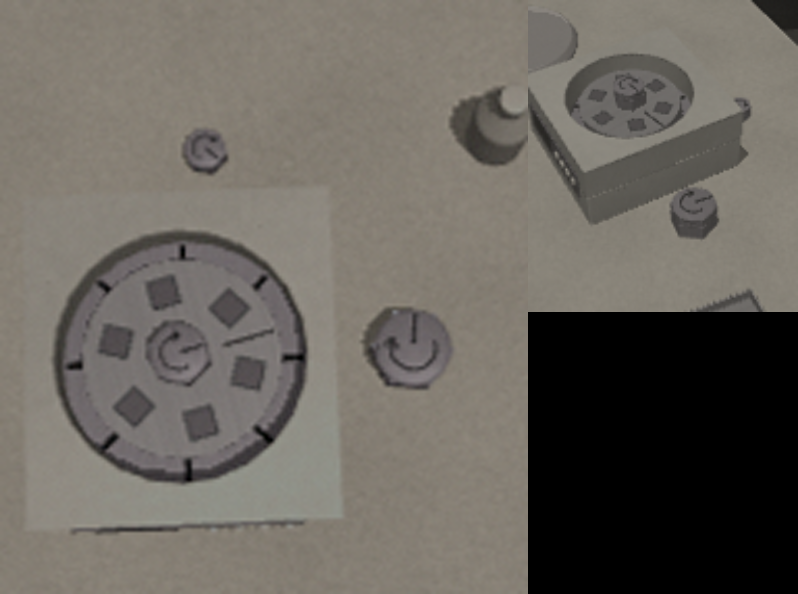

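Three nuts show: a small one at (252,155), a large one at (313,215), and one on the spindle at (244,217). The last is the middle-sized one and the only nut on the threaded stub inside the bowl. Its index line lies over the carrier's line, so it is screwed home. Next I measure its axis and yaw precisely.

```bash
python3 - <<'E'
from h import *
from scipy.optimize import least_squares
def hexpts(x,y,yaw,z0=.110,R=.0265):
    a=yaw+np.radians(30+60*np.arange(6));return [(x+R*np.cos(t),y+R*np.sin(t),z) for t in a for z in(z0,z0+.034)]
ps={c:manip.camera(c) for c in('top','side')}
C={}
for c,p in ps.items():
    for l in('nut_center','spindle','tray','dryer'):
        for r in manip.outline_of(p,l)[:3]:
            m=cv2.moments(r['mask'].astype(np.uint8),True);ce=(m['m10']/m['m00'],m['m01']/m['m00'])
            e=r['extent'];print(c,l,round(r['confidence'],2),np.round(ce,1),np.round(e,1),int(m['m00']))
            if l=='nut_center' and abs(ce[0]-245)<8 : C[c]=np.array(ce)
def cen(p,x,y):
    h=cv2.convexHull(np.array([proj(p,q) for q in hexpts(x,y,-1.22)],np.float32));m=cv2.moments(h);return np.array([m['m10'],m['m01']])/m['m00']
print(C)
for cs in (['top'],['side'],list(C)):
    if all(c in C for c in cs):
        s=least_squares(lambda v:np.concatenate([cen(ps[c],*v)-C[c] for c in cs]),[.535,.117]);print(cs,s.x,s.fun)
p=ps['top']
a,b=at(p,(258.2,214.5),.106),at(p,(272.4,210.3),.106);print('line',a,b,np.degrees(np.arctan2(*(b-a)[[1,0]])))
# bowl ellipse via deck brightness
g=cv2.cvtColor(p['frame'],cv2.COLOR_RGB2GRAY)
print('nut line',at(p,(244.5,216.7),.144),at(p,(252.1,214.5),.144))
# deck rim circle: radial edge from inside dark to light
def rim(p,x,y,z,R,nm):
    g=cv2.GaussianBlur(cv2.cvtColor(p['frame'],cv2.COLOR_RGB2GRAY),(0,0),.7).astype(np.float32)
    out=[]
    for t in np.radians(np.arange(0,360,5)):
        rr=np.arange(R-.008,R+.008,.0005)
        uv=np.array([proj(p,(x+r*np.cos(t),y+r*np.sin(t),z)) for r in rr],np.float32)
        v=cv2.remap(g,uv[:,0].copy(),uv[:,1].copy(),cv2.INTER_LINEAR).ravel()
        d=np.gradient(v);i=np.argmax(d)
        if d[i]>1.5: out.append((x+rr[i]*np.cos(t),y+rr[i]*np.sin(t)))
    o=np.array(out);s=least_squares(lambda v:np.hypot(o[:,0]-v[0],o[:,1]-v[1])-v[2],[x,y,R],loss='soft_l1',f_scale=.001)
    print(nm,len(o),s.x,np.abs(s.fun).mean());return s.x[:2]
for c in ps:
    x,y=.534,.12
    for _ in range(4): x,y=rim(ps[c],x,y,.125,.106,c)
E
```

```text
top nut_center 0.74 [243.3 216.7] [236.1 206.5 252.8 223.8] 258
top nut_center 0.61 [314.1 215.4] [298.9 207.9 328.1 227.6] 456
top nut_center 0.43 [441.9 271.8] [437.3 252.5 447.6 293.6] 182
top spindle 0.61 [244.4 218.2] [216.7 190.6 273.1 247.2] 2622
top tray 0.66 [392.8 248.3] [365.1 215.8 421.1 285.4] 3442
top dryer 0.66 [243.5 219. ] [199.9 167.3 295.4 272.8] 6824
top dryer 0.37 [124.9 249.5] [ 85.3 210.9 166.2 290.2] 4787
side nut_center 0.62 [279.8 252.2] [265.6 238.9 292.3 265.9] 488
side nut_center 0.52 [248.7 194.1] [240.6 184.4 254.  203.8] 227
side nut_center 0.49 [303.8 201.1] [297.6 199.3 310.  208.3] 62
side spindle 0.74 [248.4 200.6] [222.3 182.2 272.9 219.7] 1069
side tray 0.9 [287.1 322.7] [248.9 293.6 333.7 358.3] 3458
side dryer 0.85 [250.  210.6] [196.1 163.2 302.3 257. ] 5347
{'top': array([243.34883721, 216.65891473]), 'side': array([248.69162996, 194.0969163 ])}
['top'] [0.54030908 0.1212769 ] [-4.85974309e-06 -7.04055449e-06]
['side'] [0.5364059  0.11714693] [-6.23680023e-08 -5.37163800e-07]
['top', 'side'] [0.53909008 0.12105335] [ 0.0871764   0.43807304  0.21688571 -0.90365388]
line [0.54796601 0.08163926 0.106     ] [0.55879673 0.04151745 0.106     ] -74.89330856008253
nut line [0.53841151 0.11711649 0.144     ] [0.54387576 0.09641063 0.144     ]
top 72 [0.53917371 0.11939304 0.10603228] 0.0005869095740931545
top 72 [0.53925448 0.11920794 0.10596741] 0.000534657688170284
top 72 [0.53918794 0.11912036 0.10595877] 0.0005556798175272229
top 72 [0.53923692 0.11924456 0.10598167] 0.0005586860905587985
side 72 [0.53465833 0.11773604 0.10602471] 0.0009443169027765466
side 71 [0.53511678 0.11780806 0.1059089 ] 0.0009814629000136313
side 71 [0.53503023 0.11789127 0.10597873] 0.001051080238667114
side 71 [0.53507314 0.11781154 0.10601969] 0.0009562926024454308
```

jog_arm(
  translation=[
    [373.5,-484,0],
    [373.5,-484,0],
    [373.5,-484,0],
    [373.5,-484,0],
    [373.5,-484,0],
    [373.5,-484,0],
    [373.5,-484,0],
    [373.5,-484,0],
    [373.5,-484,0],
    [373.5,-484,0],
    [373.5,-484,0],
    [373.5,-484,0],
  ],
  turn=[5,10,15,20,25,30.2,30.2,30.2,30.2,30.2,30.2,30.2],
  grip=85,
  grip_force=20,
)

```text
clock: 2.7
position: [0.47, 0.2056, 0.2318]
ee_rot: [-0.131, 0.991, 0.0, 0.0]
ft_force: [1.2, 0.9, -0.8]
grip_width: 0.996
```

jog_arm(
  translation=[
    [34,-44,0],
    [67,-87,0],
    [67,-87,0],
    [67,-87,-30],
    [67,-87,-50],
    [67,-87,-50],
  ],
  turn=[0,0,0,0,0,0],
)

```text
clock: 3.2
position: [0.535, 0.1175, 0.1779]
ee_rot: [-0.13, 0.991, -0.0, -0.003]
ft_force: [-0.7, 0.7, -0.6]
grip_width: 0.994
```

```bash
python3 - <<'E'
from h import *
o=manip.get_obs();print(o['joint_pos'].round(3),o['position'],o['ft_force'],o['ee_rot'])
p=manip.camera('side');a=cv2.cvtColor(p['frame'],cv2.COLOR_RGB2BGR)[130:240,180:320]
q=manip.camera('top');b=cv2.cvtColor(q['frame'],cv2.COLOR_RGB2BGR)[170:280,190:300]
cv2.imwrite('pics/g1.png',np.hstack([cv2.resize(x,None,fx=3.2,fy=3.2,interpolation=cv2.INTER_CUBIC) for x in(a,b)]))
E
```

```text
[-0.604  0.203  0.346  1.752 -0.073  1.204  1.594] [0.53504938 0.1175378  0.17788417] [-0.68039297  0.68890921 -0.55098698] [-1.30336345e-01  9.91466401e-01 -4.51905258e-04 -2.57089654e-03]
```

View pics/g1.png

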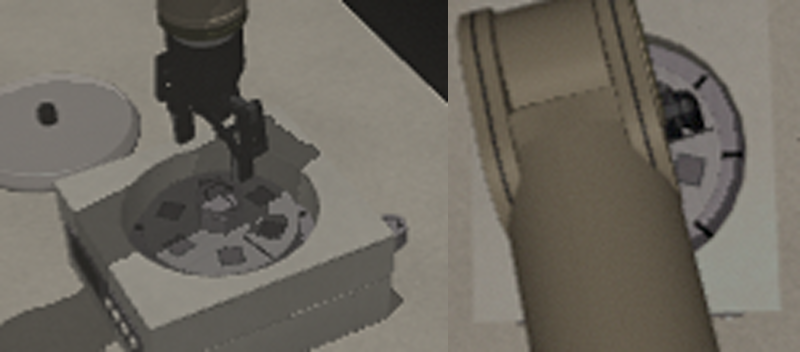

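The hand stands over the spindle with the jaws about 105°, clear of the bowl rim. Now I descend and feel for the flats.

jog_arm(
  translation=[
    [2,1,-25],
    [2,1,-45],
    [2,1,-55],
    [2,1,-63],
    [2,1,-63],
    [2,1,-63],
  ],
  turn=[0,0,0,0,0,0],
)

```text
clock: 3.8
position: [0.5392, 0.12, 0.12]
ee_rot: [-0.131, 0.991, 0.0, 0.0]
ft_force: [-0.1, 0.6, 0.8]
grip_width: 0.995
```

jog_arm(
  translation=[
    [0,0,0],
    [0,0,0],
    [0,0,0],
    [0,0,0],
    [0,0,0],
    [0,0,0],
  ],
  turn=[0,0,0,0,0,0],
  grip=53,
)

```text
clock: 4.3
position: [0.5392, 0.1199, 0.1201]
ee_rot: [-0.131, 0.991, 0.0, 0.0]
ft_force: [0.0, 0.3, -0.1]
grip_width: 0.627
```

jog_arm(
  translation=[
    [-1.7,-1.3,-3],
    [-1.7,-1.3,-7],
    [-1.7,-1.3,-7],
    [-1.7,-1.3,-7],
  ],
  turn=[0,0,0,0],
  grip=51,
)

```text
clock: 4.63
position: [0.5372, 0.1186, 0.1127]
ee_rot: [-0.131, 0.991, 0.0, 0.0]
ft_force: [0.2, -0.8, 0.3]
grip_width: 0.597
```

jog_arm(
  translation=[
    [0,0,0],
    [0,0,0],
    [0,0,0],
  ],
  turn=[0,0,0],
  grip=49,
)

```text
clock: 4.88
position: [0.5372, 0.1186, 0.1127]
ee_rot: [-0.131, 0.991, 0.0, 0.0]
ft_force: [0.4, -0.5, -0.4]
grip_width: 0.574
```

jog_arm(
  translation=[
    [0,0,0],
    [0,0,0],
    [0,0,0],
  ],
  turn=[0,0,0],
  grip=48,
)

```text
clock: 5.13
position: [0.5373, 0.1184, 0.1128]
ee_rot: [-0.131, 0.991, 0.0, 0.0]
ft_force: [0.3, -1.1, -0.6]
grip_width: 0.565
```

jog_arm(
  translation=[
    [0,0,0],
    [0,0,0],
    [0,0,0],
  ],
  turn=[0,0,0],
  grip=47.3,
)

```text
clock: 5.38
position: [0.5375, 0.1182, 0.1129]
ee_rot: [-0.131, 0.991, 0.0, 0.0]
ft_force: [0.4, -2.4, 1.1]
grip_width: 0.553
```

jog_arm(
  translation=[
    [0.1,-0.6,0],
    [0.1,-0.6,0],
    [0.1,-0.6,0],
  ],
  turn=[0,0,0],
)

```text
clock: 5.63
position: [0.5375, 0.1178, 0.1128]
ee_rot: [-0.131, 0.991, 0.0, 0.0]
ft_force: [-0.8, -0.4, -0.7]
grip_width: 0.55
```

jog_arm(
  translation=[
    [0,0,0],
    [0,0,0],
    [0,0,0],
  ],
  turn=[0,0,0],
  grip=46.6,
)

```text
clock: 5.88
position: [0.5375, 0.1177, 0.1128]
ee_rot: [-0.131, 0.991, 0.0, 0.0]
ft_force: [0.9, -0.7, 0.0]
grip_width: 0.544
```

Centred along 105°. Now the second direction: open, turn to 45°, and feel again.

jog_arm(
  translation=[
    [0,0,0],
    [0,0,0],
    [0,0,0],
    [0,0,0],
    [0,0,0],
    [0,0,0],
    [0,0,0],
    [0,0,0],
    [0,0,0],
    [0,0,0],
    [0,0,0],
    [0,0,0],
  ],
  turn=[0,0,0,-7,-14,-21,-28,-35,-42,-49,-56,-60],
  grip=62,
)

```text
clock: 6.88
position: [0.5374, 0.118, 0.1128]
ee_rot: [0.385, 0.923, 0.0, 0.0]
ft_force: [-0.2, 1.0, -0.4]
grip_width: 0.726
```

jog_arm(
  translation=[
    [0,0,0],
    [0,0,0],
    [0,0,0],
    [0,0,0],
    [0,0,0],
    [0,0,0],
  ],
  turn=[0,0,0,0,0,0],
  grip=50,
)

```text
clock: 7.38
position: [0.5374, 0.1179, 0.1128]
ee_rot: [0.385, 0.923, 0.0, 0.0]
ft_force: [-0.0, -0.7, 0.2]
grip_width: 0.579
```

jog_arm(
  translation=[
    [0,0,0],
    [0,0,0],
    [0,0,0],
  ],
  turn=[0,0,0],
  grip=48.6,
)

```text
clock: 7.63
position: [0.5375, 0.1179, 0.1128]
ee_rot: [0.385, 0.923, 0.0, 0.0]
ft_force: [-0.3, 1.1, -0.1]
grip_width: 0.569
```

jog_arm(
  translation=[
    [0,0,0],
    [0,0,0],
    [0,0,0],
  ],
  turn=[0,0,0],
  grip=47.8,
)

```text
clock: 7.88
position: [0.5375, 0.118, 0.1128]
ee_rot: [0.385, 0.923, 0.0, 0.0]
ft_force: [0.5, 0.5, 0.2]
grip_width: 0.561
```

jog_arm(
  translation=[
    [0,0,0],
    [0,0,0],
    [0,0,0],
  ],
  turn=[0,0,0],
  grip=47.1,
)

```text
clock: 8.13
position: [0.5377, 0.1181, 0.113]
ee_rot: [0.385, 0.923, 0.0, 0.0]
ft_force: [1.6, 0.6, 0.4]
grip_width: 0.555
```

jog_arm(
  translation=[
    [0.3,0.3,0],
    [0.3,0.3,0],
    [0.3,0.3,0],
  ],
  turn=[0,0,0],
)

```text
clock: 8.38
position: [0.5378, 0.1183, 0.1128]
ee_rot: [0.385, 0.923, 0.0, 0.0]
ft_force: [-0.8, 0.6, 0.1]
grip_width: 0.554
```

jog_arm(
  translation=[
    [0,0,0],
    [0,0,0],
    [0,0,0],
  ],
  turn=[0,0,0],
  grip=46.6,
)

```text
clock: 8.63
position: [0.5379, 0.1183, 0.1129]
ee_rot: [0.385, 0.923, 0.0, 0.0]
ft_force: [1.4, 1.0, -0.1]
grip_width: 0.546
```

jog_arm(
  translation=[
    [0,0,0],
    [0,0,0],
    [0.6,-0.2,0],
    [1,-0.3,0],
    [1,-0.3,0],
    [1,-0.3,0],
    [1,-0.3,0],
    [1,-0.3,0],
    [1,-0.3,0],
    [1,-0.3,0],
    [1,-0.3,0],
    [1,-0.3,0],
  ],
  turn=[0,0,0,7,14,21,28,35,42,49,56,60],
  grip=62,
)

```text
clock: 9.63
position: [0.5389, 0.1178, 0.1128]
ee_rot: [-0.131, 0.991, 0.0, 0.0]
ft_force: [-0.1, -1.2, 0.4]
grip_width: 0.723
```

jog_arm(
  translation=[
    [0,0,0],
    [0,0,0],
    [0,0,0],
    [0,0,0],
    [0,0,0],
    [0,0,0],
  ],
  turn=[0,0,0,0,0,0],
  grip=48,
)

```text
clock: 10.13
position: [0.5388, 0.1179, 0.1128]
ee_rot: [-0.131, 0.991, 0.0, 0.0]
ft_force: [-0.2, -0.0, 0.9]
grip_width: 0.562
```

jog_arm(
  translation=[
    [0,0,0],
    [0,0,0],
    [0,0,0],
  ],
  turn=[0,0,0],
  grip=46.8,
)

```text
clock: 10.38
position: [0.5388, 0.118, 0.1128]
ee_rot: [-0.131, 0.991, 0.0, 0.0]
ft_force: [-0.1, 0.6, 0.0]
grip_width: 0.548
```

jog_arm(
  translation=[
    [0,0,0],
    [0,0,0],
    [0,0,0],
    [0,0,0],
  ],
  turn=[0,0,0,0],
  grip=43,
  grip_force=25,
)

```text
clock: 10.72
position: [0.5389, 0.1179, 0.1129]
ee_rot: [-0.131, 0.991, 0.0, 0.0]
ft_force: [-0.5, -0.7, 1.7]
grip_width: 0.535
```

jog_arm(
  translation=[
    [0,0,0.1],
    [0,0,0.3],
    [0,0,0.3],
  ],
  turn=[-5,-10,-10],
)

```text
clock: 10.97
position: [0.539, 0.118, 0.1133]
ee_rot: [-0.042, 0.999, 0.0, 0.0]
ft_force: [-0.3, -0.0, 2.2]
grip_width: 0.533
```

```bash
python3 -c "
from h import *
o=manip.get_obs();print(o['position'].round(4),o['ft_force'].round(1),o['torque'].round(2),o['grip_width'],o['joint_pos'].round(2))"
```

```text
[0.539  0.118  0.1133] [-0.3 -0.   2.2] [-0.04  0.09 -0.13] 0.5327399016592088 [-0.61  0.28  0.36  1.82 -0.11  1.07  1.45]
```

jog_arm(
  translation=[
    [0,0,0.3],
    [0,0,0.6],
    [0,0,0.9],
    [0,0,0.9],
  ],
  turn=[-7,-14,-20,-20],
)

```text
clock: 11.3
position: [0.539, 0.1181, 0.1142]
ee_rot: [0.133, 0.991, 0.0, 0.0]
ft_force: [-0.4, -0.1, 0.3]
grip_width: 0.536
```

jog_arm(
  translation=[
    [0,0,0.3],
    [0,0,0.6],
    [0,0,0.9],
    [0,0,0.9],
  ],
  turn=[-7,-14,-20,-20],
)

```text
clock: 11.63
position: [0.539, 0.1182, 0.1151]
ee_rot: [0.303, 0.953, 0.0, 0.0]
ft_force: [0.1, -0.2, 0.8]
grip_width: 0.532
```

jog_arm(
  translation=[
    [0,0,0.3],
    [0,0,0.6],
    [0,0,0.9],
    [0,0,1.2],
    [0,0,1.35],
    [0,0,1.35],
  ],
  turn=[-7,-14,-21,-28,-30,-30],
)

```text
clock: 12.13
position: [0.5387, 0.1182, 0.1161]
ee_rot: [0.537, 0.844, -0.0, 0.0]
ft_force: [0.6, -0.9, -1.3]
grip_width: 0.537
```

jog_arm(
  translation=[
    [0,0,0.3],
    [0,0,0.6],
    [0,0,0.9],
    [0,0,1.2],
    [0,0,1.35],
    [0,0,1.35],
  ],
  turn=[-7,-14,-21,-28,-30,-30],
)

```text
clock: 12.63
position: [0.5384, 0.1182, 0.1171]
ee_rot: [0.735, 0.678, -0.001, 0.0]
ft_force: [-0.9, -0.5, -1.4]
grip_width: 0.536
```

jog_arm(
  translation=[
    [0,0,0.25],
    [0,0,0.5],
    [0,0,0.75],
    [0,0,1.0],
    [0,0,1.15],
    [0,0,1.15],
  ],
  turn=[-7,-14,-21,-28,-30,-30],
)

```text
clock: 13.13
position: [0.5386, 0.1182, 0.1183]
ee_rot: [0.884, 0.467, -0.0, 0.0]
ft_force: [0.3, -0.5, -0.7]
grip_width: 0.534
```

```bash
python3 - <<'E'
from h import *
o=manip.get_obs();print(o['position'].round(4),o['ft_force'].round(1),o['torque'].round(2),o['joint_pos'].round(2))
p=manip.camera('side');save(p,'t1.png',(190,130,320,240),5)
E
```

```text
[0.5386 0.1182 0.1183] [ 0.3 -0.5 -0.7] [-0.08 -0.09 -0.  ] [-0.9   0.31  0.71  1.83 -0.23  1.09 -0.71]
```

View pics/t1.png

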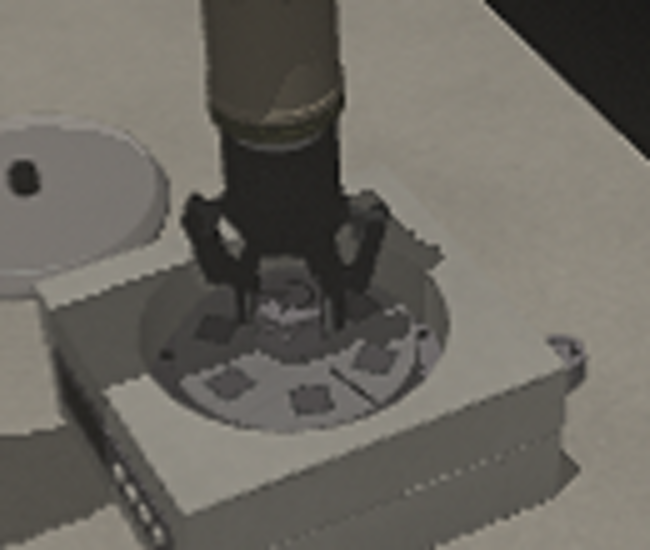

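The nut sits between the pads at about (290,300) in the crop, and its index line has turned away from the carrier line. I keep going.

jog_arm(
  translation=[
    [0.1,0,0.25],
    [0.1,0,0.5],
    [0.1,0,0.75],
    [0.1,0,1.0],
    [0.1,0,1.15],
    [0.1,0,1.15],
  ],
  turn=[-7,-14,-21,-28,-30,-30],
)

```text
clock: 13.68
position: [0.5389, 0.1182, 0.1197]
ee_rot: [0.974, 0.224, -0.0, -0.0]
ft_force: [0.5, -1.0, 0.6]
grip_width: 0.533
```

jog_arm(
  translation=[
    [0,0,0.25],
    [0,0,0.5],
    [0,0,0.8],
    [0,0,0.8],
    [0,0,0.8],
  ],
  turn=[-7,-14,-20,-20,-20],
)

```text
clock: 14.1
position: [0.5391, 0.1183, 0.1206]
ee_rot: [0.998, 0.055, -0.0, -0.0]
ft_force: [0.0, -0.7, 2.2]
grip_width: 0.536
```

```bash
python3 - <<'E'
from h import *
o=manip.get_obs();print(o['position'].round(4),o['ft_force'].round(1),o['torque'].round(2),o['joint_pos'].round(2))
E
```

```text
[0.5391 0.1183 0.1206] [ 0.  -0.7  2.2] [-0.05 -0.06 -0.02] [-1.03  0.35  0.87  1.83 -0.3   1.1  -1.51]
```

jog_arm(
  translation=[
    [0,0,0.3],
    [0,0,0.7],
    [0,0,1.0],
    [0,0,1.0],
    [0,0,1.0],
  ],
  turn=[-7,-14,-20,-20,-20],
)

```text
clock: 14.52
position: [0.5391, 0.1183, 0.1217]
ee_rot: [0.993, -0.115, -0.0, -0.0]
ft_force: [0.1, -0.0, 2.2]
grip_width: 0.534
```

jog_arm(
  translation=[
    [0,0,0.5],
    [0,0,0.8],
    [0,0,0.8],
  ],
  turn=[0,0,0],
)

```text
clock: 14.77
position: [0.5388, 0.1183, 0.1222]
ee_rot: [0.993, -0.114, -0.0, -0.0]
ft_force: [-0.1, 0.3, -2.2]
grip_width: 0.536
```

```bash
python3 - <<'E'
from h import *
o=manip.get_obs();print(o['position'].round(4),o['ft_force'].round(1),o['torque'].round(2),o['joint_pos'].round(2))
E
```

```text
[0.5388 0.1183 0.1222] [-0.1  0.3 -2.2] [-0.    0.02  0.  ] [-1.08  0.37  0.94  1.83 -0.34  1.11 -1.81]
```

jog_arm(
  translation=[
    [0,0,0.2],
    [0,0,0.4],
    [0,0,0.4],
    [0,0,0.4],
  ],
  turn=[-7,-14,-14,-14],
)

```text
clock: 15.1
position: [0.5387, 0.1184, 0.1225]
ee_rot: [0.973, -0.232, -0.0, 0.0]
ft_force: [0.3, -0.0, 0.6]
grip_width: 0.535
```

jog_arm(
  translation=[
    [0,0,0.5],
    [0,0,1.0],
    [0,0,1.0],
  ],
  turn=[0,0,0],
)

```text
clock: 15.35
position: [0.5386, 0.1184, 0.1235]
ee_rot: [0.973, -0.231, -0.001, 0.0]
ft_force: [0.2, -0.1, -1.7]
grip_width: 0.537
```

```bash
python3 - <<'E'
from h import *
o=manip.get_obs();print(o['position'].round(4),o['ft_force'].round(1),o['torque'].round(2),o['joint_pos'].round(2))
E
```

```text
[0.5386 0.1184 0.1235] [ 0.2 -0.1 -1.7] [-0.01  0.01  0.02] [-1.12  0.39  1.    1.83 -0.36  1.12 -2.03]
```

jog_arm(
  translation=[
    [0,0,0.5],
    [0,0,1.0],
    [0,0,1.0],
  ],
  turn=[0,0,0],
)

```text
clock: 15.6
position: [0.5386, 0.1184, 0.1245]
ee_rot: [0.973, -0.23, -0.001, -0.0]
ft_force: [0.2, -0.2, -1.7]
grip_width: 0.534
```

jog_arm(
  translation=[
    [0,0,1],
    [0,0,2],
    [0,0,3],
    [0,0,3],
  ],
  turn=[0,0,0,0],
)

```text
clock: 15.93
position: [0.5387, 0.1184, 0.1278]
ee_rot: [0.973, -0.23, -0.0, -0.0]
ft_force: [0.3, -0.5, -1.7]
grip_width: 0.531
```

jog_arm(
  translation=[
    [0,0,2],
    [0,0,4],
    [0,0,6],
    [0,0,8],
    [0,0,10],
    [0,0,12],
    [0,0,14],
    [0,0,14],
  ],
  turn=[0,0,0,0,0,0,0,0],
  grip_force=40,
)

```text
clock: 16.6
position: [0.5389, 0.1184, 0.1422]
ee_rot: [0.973, -0.23, -0.0, -0.0]
ft_force: [0.5, 0.1, -2.0]
grip_width: 0.534
```

jog_arm(
  translation=[
    [0,0,6],
    [0,0,15],
    [0,0,27],
    [0,0,42],
    [0,0,58],
    [0,0,58],
  ],
  turn=[0,0,0,0,0,0],
)

```text
clock: 17.1
position: [0.5406, 0.1184, 0.2039]
ee_rot: [0.973, -0.231, 0.002, -0.002]
ft_force: [1.2, -1.4, -1.3]
grip_width: 0.533
```

```bash
python3 - <<'E'
from h import *
o=manip.get_obs();print(o['position'].round(4),o['ft_force'].round(1),o['grip_width'],o['joint_pos'].round(2))
p=manip.camera('side');q=manip.camera('top');a=cv2.cvtColor(p['frame'],cv2.COLOR_RGB2BGR)
cv2.imwrite('pics/l1.png',cv2.resize(a[110:250,180:330],None,fx=4,fy=4,interpolation=cv2.INTER_CUBIC))
# tray: rim corners from masks
from scipy.optimize import least_squares
def cen(p,x,y,yaw):
    c,s=np.cos(yaw),np.sin(yaw);P=[(x+c*i*.1-s*j*.075,y+s*i*.1+c*j*.075,z) for i in(-1,1) for j in(-1,1) for z in(0,.022)]
    h=cv2.convexHull(np.array([proj(p,k) for k in P],np.float32));return h.reshape(-1,2)
for c,pp in(('top',q),('side',p)):
    r=manip.outline_of(pp,'tray')[0];m=r['mask'].astype(np.uint8)
    best=None
    ys,xs=np.nonzero(m);ce=np.array([xs.mean(),ys.mean()])
    for yaw in np.radians(np.arange(0,180,3)):
        def f(v):
            M=cv2.moments(cen(pp,v[0],v[1],yaw));return np.array([M['m10'],M['m01']])/M['m00']-ce
        s=least_squares(f,[.45,-.33]);im=np.zeros_like(m);cv2.fillConvexPoly(im,np.round(cen(pp,*s.x,yaw)).astype(int),1)
        iou=(im&m).sum()/(im|m).sum()
        if best is None or iou>best[0]: best=(iou,s.x,np.degrees(yaw))
    print(c,best)
E
```

```text
[0.5406 0.1184 0.2039] [ 1.2 -1.4 -1.3] 0.5329131129019002 [-1.19  0.29  1.06  1.74 -0.27  1.26 -2.09]
top (np.float64(0.9566305254378649), array([ 0.44816702, -0.31596933]), np.float64(174.0))
side (np.float64(0.9195063053394151), array([ 0.44245213, -0.3201442 ]), np.float64(171.0))
```

View pics/l1.png

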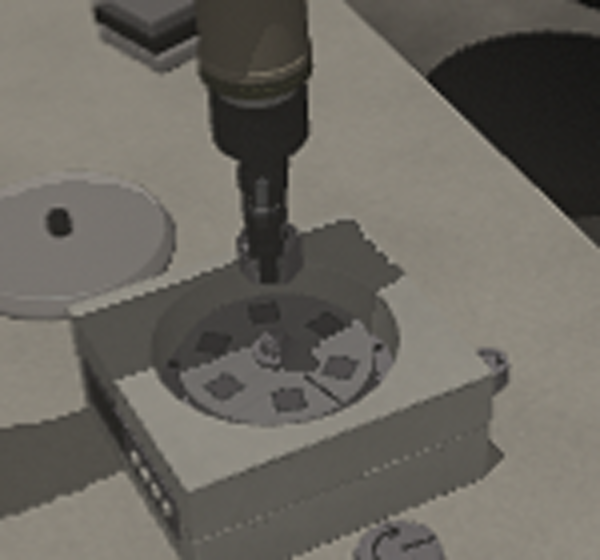

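jog_arm(
  translation=[
    [-3,-15,0],
    [-10,-45,0],
    [-18,-80,0],
    [-26,-115,0],
    [-34,-150,0],
    [-42,-185,0],
    [-50,-220,0],
    [-57,-255,0],
    [-65,-290,0],
    [-73,-325,0],
    [-80,-360,0],
    [-87,-390,0],
  ],
  turn=[0,0,0,0,0,0,0,0,0,0,0,0],
)

```text
clock: 18.3
position: [0.4499, -0.2739, 0.1992]
ee_rot: [0.973, -0.231, -0.001, -0.0]
ft_force: [0.5, 0.4, -0.8]
grip_width: 0.53
```

```bash
python3 - <<'E'
from h import *
o=manip.get_obs();print(o['position'].round(4),o['ft_force'].round(1),o['grip_width'],o['joint_pos'].round(2),o['ee_rot'].round(3))
E
```

```text
[ 0.4499 -0.2739  0.1992] [ 0.5  0.4 -0.8] 0.5295129575422203 [-0.58  0.26  1.21  1.81 -0.26  1.25 -1.33] [ 0.973 -0.231 -0.001 -0.   ]
```

jog_arm(
  translation=[
    [-2,-20,0],
    [-4,-44,-10],
    [-4,-44,-40],
    [-4,-44,-70],
    [-4,-44,-100],
    [-4,-44,-125],
    [-4,-44,-145],
    [-4,-44,-160],
    [-4,-44,-170],
    [-4,-44,-172],
    [-4,-44,-172],
  ],
  turn=[0,0,0,0,0,0,0,0,0,0,0],
)

```text
clock: 19.22
position: [0.4453, -0.3181, 0.0269]
ee_rot: [0.973, -0.231, -0.001, -0.0]
ft_force: [-0.2, -1.1, -1.5]
grip_width: 0.533
```

```bash
python3 - <<'E'
from h import *
o=manip.get_obs();print(o['position'].round(4),o['ft_force'].round(1),o['grip_width'],o['joint_pos'].round(2),o['ee_rot'].round(3))
p=manip.camera('side');a=cv2.cvtColor(p['frame'],cv2.COLOR_RGB2BGR)
cv2.imwrite('pics/d1.png',cv2.resize(a[250:380,220:350],None,fx=4.5,fy=4.5,interpolation=cv2.INTER_CUBIC))
E
```

```text
[ 0.4453 -0.3181  0.0269] [-0.2 -1.1 -1.5] 0.5333490388841865 [-0.24  0.56  0.96  1.91 -0.55  0.97 -1.05] [ 0.973 -0.231 -0.001 -0.   ]
```

View pics/d1.png

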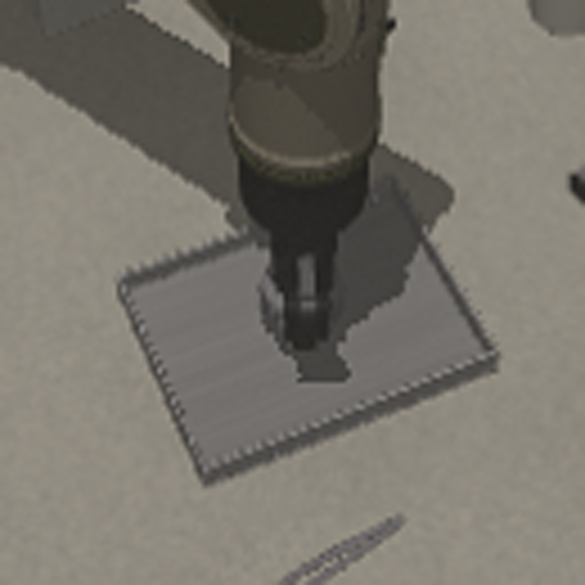

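The nut hangs at about (300,300) in the crop, well inside the tray walls. I lower it and feel for the floor.

jog_arm(
  translation=[
    [0,0,-5],
    [0,0,-10],
    [0,0,-14],
    [0,0,-17],
    [0,0,-18],
    [0,0,-18],
  ],
  turn=[0,0,0,0,0,0],
)

```text
clock: 19.77
position: [0.4456, -0.3183, 0.0093]
ee_rot: [0.973, -0.231, -0.001, -0.0]
ft_force: [-0.9, 0.9, -1.6]
grip_width: 0.533
```

jog_arm(
  translation=[
    [0,0,-0.5],
    [0,0,-1],
    [0,0,-1],
    [0,0,-1],
  ],
  turn=[0,0,0,0],
)

```text
clock: 20.1
position: [0.4457, -0.3183, 0.0084]
ee_rot: [0.973, -0.231, -0.001, -0.0]
ft_force: [0.4, 0.2, -1.9]
grip_width: 0.535
```

jog_arm(
  translation=[
    [0,0,-0.5],
    [0,0,-1],
    [0,0,-1],
    [0,0,-1],
  ],
  turn=[0,0,0,0],
)

```text
clock: 20.43
position: [0.4457, -0.3183, 0.0074]
ee_rot: [0.973, -0.231, -0.001, -0.0]
ft_force: [-0.2, 0.7, -1.6]
grip_width: 0.532
```

jog_arm(
  translation=[
    [0,0,-0.5],
    [0,0,-1],
    [0,0,-1],
    [0,0,-1],
  ],
  turn=[0,0,0,0],
)

```text
clock: 20.77
position: [0.4457, -0.3183, 0.0064]
ee_rot: [0.973, -0.231, -0.001, -0.0]
ft_force: [0.3, 0.2, -1.8]
grip_width: 0.534
```

jog_arm(
  translation=[
    [0,0,-0.4],
    [0,0,-0.8],
    [0,0,-0.8],
    [0,0,-0.8],
  ],
  turn=[0,0,0,0],
)

```text
clock: 21.1
position: [0.4456, -0.3183, 0.0056]
ee_rot: [0.973, -0.231, -0.001, -0.0]
ft_force: [0.6, -0.7, -2.6]
grip_width: 0.532
```

jog_arm(
  translation=[
    [0,0,-0.3],
    [0,0,-0.6],
    [0,0,-0.6],
    [0,0,-0.6],
  ],
  turn=[0,0,0,0],
)

```text
clock: 21.43
position: [0.4456, -0.3183, 0.0055]
ee_rot: [0.973, -0.231, -0.001, -0.0]
ft_force: [-2.6, 3.3, 7.1]
grip_width: 0.531
```

jog_arm(
  translation=[
    [0,0,-0.3],
    [0,0,-0.6],
    [0,0,-0.6],
    [0,0,-0.6],
  ],
  turn=[0,0,0,0],
)

```text
clock: 21.77
position: [0.4456, -0.3183, 0.0055]
ee_rot: [0.973, -0.231, -0.001, -0.001]
ft_force: [-4.2, 4.4, 9.9]
grip_width: 0.533
```

Floor contact is clear (Fz went from −2 to +10 N). I release in small steps and rise.

jog_arm(
  translation=[
    [0,0,0.2],
    [0,0,0.2],
    [0,0,0.2],
  ],
  turn=[0,0,0],
  grip=49,
)

```text
clock: 22.02
position: [0.4458, -0.3184, 0.0057]
ee_rot: [0.973, -0.231, -0.001, -0.001]
ft_force: [-0.3, -0.0, 0.8]
grip_width: 0.574
```

jog_arm(
  translation=[
    [0,0,0],
    [0,0,0],
    [0,0,0],
    [0,0,0],
  ],
  turn=[0,0,0,0],
  grip=62,
)

```text
clock: 22.35
position: [0.4458, -0.3184, 0.0057]
ee_rot: [0.973, -0.231, -0.001, -0.001]
ft_force: [0.4, 0.0, 0.4]
grip_width: 0.724
```

jog_arm(
  translation=[
    [0,0,5],
    [0,0,15],
    [0,0,35],
    [0,0,65],
    [0,0,100],
    [0,0,140],
    [0,40,160],
    [0,80,160],
    [0,120,160],
    [0,160,160],
    [0,180,160],
    [0,180,160],
  ],
  turn=[0,0,0,0,0,0,0,0,0,0,0,0],
)

```text
clock: 23.35
position: [0.4464, -0.1315, 0.1656]
ee_rot: [0.974, -0.227, -0.001, -0.003]
ft_force: [0.6, 0.2, 0.2]
grip_width: 0.726
```

```bash
python3 - <<'E'
from h import *
o=manip.get_obs();print(o['clock'],o['position'].round(4),o['ft_force'].round(1),o['joint_velocities'].round(3))
q=manip.camera('top');p=manip.camera('side')
for c,k in((q,'top'),(p,'side')):
    for r in manip.pinpoint(c,'nut_center')[:4]: print(k,np.round(r['at'],1),round(r['confidence'],2),at(c,r['at'],.02).round(4))
a=cv2.cvtColor(p['frame'],cv2.COLOR_RGB2BGR)[270:400,220:390];b=cv2.cvtColor(q['frame'],cv2.COLOR_RGB2BGR)[130:300,220:470]
cv2.imwrite('pics/end.png',np.hstack([cv2.resize(x,(400,int(x.shape[0]*400/x.shape[1])),interpolation=cv2.INTER_CUBIC)[:272] for x in(a,b)]))
E
```

```text
23.35 [ 0.4464 -0.1315  0.1656] [0.6 0.2 0.2] [-0.024 -0.187 -0.177  0.041  0.17   0.002 -0.231]
top [312.4 214.7] 0.77 [ 0.5533 -0.0777  0.02  ]
top [252.4 157.6] 0.58 [0.7348 0.1002 0.02  ]
top [393.9 244.8] 0.38 [ 0.4561 -0.3184  0.02  ]
side [277.5 249.9] 0.94 [ 0.5461 -0.0694  0.02  ]
side [288.2 319.7] 0.67 [ 0.4466 -0.3183  0.02  ]
side [303.2 202.9] 0.41 [0.7392 0.0882 0.02  ]
```

View pics/end.png

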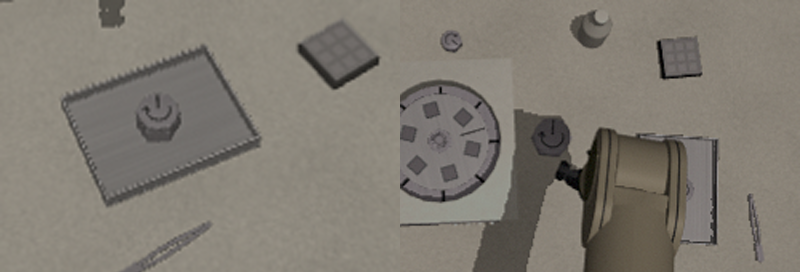

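The nut lies flat in the middle of the tray with its arrow side up, at (158,117) in the left half. The spindle stub is bare and the bystanders are unmoved.

```bash
python3 -c "
from workcell import manip
print(manip.hand_in())"
```

```text
the job is handed in; nothing more can be done
None
```

The nut is off the spindle and lies flat with its closed top up in the parts tray. I handed the job in at about 23.5 s; the hand-in reports no verdict.

- **Centring:** I felt the flats in two jaw directions before gripping. This mattered because the two cameras disagreed by about 4 mm on the spindle axis. I used (0.539, 0.118), found by touch.
- **Unscrewing:** I turned the nut about 224° clockwise with a 25 N grip, following its climb of about 0.043 mm per degree. The force the arm measured stayed within about 3 N throughout. I did not measure the nut-to-spindle force itself, which also carries the washer's push.
- **Lift:** The thread end showed when the nut rose freely under roughly its own weight, after about 10 mm of climb. I lifted it straight off from there.
- **Placing:** I lowered it until the floor pushed back with about 10 N, then opened the jaws in two steps and backed away.

**Last checks:** The side camera puts the nut at (0.447, −0.318), within a few mm of the tray centre. The top camera, partly blocked by the arm and with low confidence, reads about 10 mm farther in x, which is still well inside the tray. In the last picture the chip box, rinse bottle and tweezers looked unmoved. The splash lid was outside that crop, but I did not touch it. The arm was clear of everything with near-zero force.

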